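# Feed a weld coupon through a sprung flap onto the feeler

### The job

Hand the tee-shaped weld coupon in to the checking station: set it upright in the mouth of the lane and push it along the lane floor through the sprung flap (not over the walls, and without jamming it in the gateway) until it gently presses the sprung feeler at the far end about half way in, and keep it there for a moment without ever driving the feeler to its bottom. Then let go and come clear, so that the coupon stands on the lane floor with the flap shut behind it; leave everything else on the bench where it is.

Things in the scene. Friction and masses are not known exactly. Their poses are not given: they have to be found in the camera images.
- coupon_mid (a point): Centre of the loose steel tee coupon (0.4 kg), upright on its base: base 64 long (x) x 46 wide (y) x 6 thick; on its middle a web 64 long (x), 8 thick (y), its top 72 above the underside. This point is 36 above the underside; z up; both ends alike. Grip across the web within its upper 35 mm: the lane's walls stand 28 above the lane floor.
- station: Grey checking station fixed to the bench: floor plate 310 x 92 x 8 with an open-topped lane. Origin: lane centre line, in the flap's plane, at bench level; lane floor at z = 8. x along the lane in the pushing direction, z up. Walls 4 thick, tops at z = 36. The lane is 54 wide at the flap; inside, a pocket at +y (to y = 37) takes the open flap; from x = 90 to 150 it is 56 wide (y = -27 to 29).
- lane_mouth (a point): Mouth of the lane, on the lane floor: station x = -37, y = 0, z = 8. The mouth's walls narrow from 88 wide at x = -62 to 54 wide at x = -12. A coupon centred at x = -62 stands in front of the shut flap.
- flap (a joint): Sprung metal flap across the lane, 58 long, 27 high, 3 thick, hinged on an upright axis. rad: 0 = shut; grows to 1.6 as it swings inwards (station +x). Its spring shuts it; it resists with about 0.6 N at its tip when shut, 2 to 4 N on a coupon when wide open. It can shut once the coupon's tail is 62 or more beyond the station's origin in x.
- flap_hinge (a point): The flap's hinge axis, at x = 2, y = 33 in the station's frame, half-way up the flap.
- feeler (a joint): Sprung feeler, round nose of 18 diameter, on a housing 50 wide, 72 high at the lane's end. m pressed in: 0 rest, 0.014 bottom. 6 N starts it, 0.8 N more per mm (8.4 N at 3 mm, pressed; 14.8 N at 11 mm, overdriven). Its place varies and is not measured: nose at rest at station x = 131 to 157, on the centre line, 50 above the floor. Let go, it slowly pushes the coupon back to rest.
- plate: Bystander: loose flat steel plate 90 x 50 x 8. Origin under its centre.
- angle: Bystander: loose piece of angle iron 80 long, legs 45 and 45. Origin under the centre of its foot.
- hat: Bystander: folded sheet cover with two flanges, 110 x 120 x 60 high. Origin under its centre.
- hammer: Bystander: hammer lying on the bench.
- brush: Bystander: brush lying on the bench.
- wrench: Bystander: wrench lying on the bench.
- can: Bystander: spray can, 64 diameter, 190 high. Origin under its centre.
Not all that is in view belongs to the job. What is shaped like the part that bears coupon_mid but pink or turquoise is not meant.

How it is judged:
By the outcome, as a careful person would: the job done as asked, in the order asked, and still so for the second after the job is handed in, with the robot touching nothing.
It also fails if it takes over 64 s, if anything falls off the work surface, if the arm or the gripper's body presses on something with over 40 N, if the wrist force passes 120 N, or if a joint passes its speed limit or range.

### The arm

A 7-joint arm with a two-finger parallel gripper is mounted at the origin on the work surface. World frame = base frame: x ahead of the robot, y to its left, z up, the work surface at z = 0. Lengths are in mm, angles in rad, forces in N, time in s.
With the tool pointing down it reaches from about 400 to 875 mm from the base axis. Payload 4.4 kg.
Tool frame: the origin (TCP) lies midway between the tips of the shut fingers; the grasp point (between the pads) lies 19 mm behind it; z points along the fingers, y is the line along which they close (so a half turn about z gives the same grasp; the last joint's range is limited). The gripper opens to 85 mm and grips with 20 to 120 N. Pads are 22 mm wide; open, the fingers measure 114 mm over their backs; the gripper's body (76 mm by 85 mm) begins 54 mm behind the grasp point. The pads swing forward as they close: fully open they stand 13 mm farther back than shut.
Start: joints at [1.241, 0.628, 0.038, 1.517, -0.027, 0.996, -0.02], TCP at [169.516, -627.521, 231.313] pointing down, gripper open.
Joint ranges: [-3.06, 3.06], [-0.37, 2.12], [-1.25, 1.32], [0.18, 2.47], [-1.1, 4.24], [0.23, 1.98], [-2.94, 2.94]. Speed limits (rad/s): [2.57, 2.57, 3.14, 3.14, 3.14, 3.14, 3.14].

### API

Orientations are given as [roll, pitch, yaw] about the fixed x, y, z axes, in that order (R = Rz(yaw) Ry(pitch) Rx(roll)).
In Python, from cell import ctrl gives the robot as it stands.
- The arm moves only by the shell command python3 -m handwheel 'ROWS'. ROWS is JSON, a list of rows, each a list of 3 entries, a list of its own where there are three numbers: the turn, a rotation vector about the tool's x, y, z in degrees, then the shift along the tool's x, y, z in m, then the closure, from 0 (fully open) to 1 (shut). A call has 1 to 5 rows; each row shifts and turns the commanded pose from where the row before left it, along the tool's axes as they then stand; what a row does not reach is not made up. A row lasts 1/12 s, in which the tool goes at most 41.7 mm and 7.16 degrees, less where a joint would pass 70% of its speed; a pose out of reach is approached as far as the arm can. A call is refused whole if a number of a shift passes 0.0417 or a number of a turn 7.16, either way. A call with a gripper value outside its range is refused whole. The fingers move at their own pace and stop on an object; the grip force is fixed at half the most. Time passes only in rows, so rows that do not move let the fingers close. It gives the time, the measured TCP pose, the force, the opening and the grip force at its end, in the units of the state.
- ctrl.read_state(): the state, without advancing time (a new reading comes with each control period).
- ctrl.get_image(name): name is "side" or "top"; returns a dict with "pixels" (400x640x3 uint8, red, green, blue), "fx", "fy", "cx", "cy" (pixels), "k1" (the pictures are not rectified: a ray, as slopes to the right and down, at radius r is drawn at 1 + k1 r^2 times it, then the intrinsics apply), "pose" (4x4, takes a point from camera to world coordinates). Camera axes: x right, y up, looking along -z (the intrinsics and any distortion apply to the point x, -y, -z); pixel columns grow to the right and rows downward; lengths in mm; the calibration is good to about 2 mm. A picture is of the moment at which its call begins. There is no depth.
- ctrl.finish_job(): hands the job in; it is judged then, once.
The state is a dict: "clock": time; "qpos": joint angles; "qd": joint speeds; "tau": joint torques, N m; "eef_pos": TCP position; "tool_rot": TCP orientation; "force": force on the tool from outside, world axes, zero at the start; "torque": the same for the moment, N m; "width": finger opening in mm; "gripper_force": force on a finger pad.
Only numpy, scipy, OpenCV 4.12 (cv2) and the standard library are available. Lean on these libraries where they do the work, as an engineer would, in place of code of your own. Each camera call takes 0.05 s, during which the arm holds its last target. There are 200 camera calls.

## Working session

There is one attempt and no reset: what is moved stays moved. The work goes in short steps, Python scripts to look and compute and a shell command to move; the robot and the scene stay as the last step left them, time stands still between calls to the robot, and variables do not carry over. Pictures are saved under pics/ and viewed, at most 10 in all, crops included, and the job is handed in when it is done.

```bash
mkdir -p pics; ls
python3 - <<'E'
from cell import ctrl
import cv2
for n in("top","side"):
    i=ctrl.get_image(n); cv2.imwrite(f"pics/{n}0.png",i["pixels"][:,:,::-1]); print(n,{k:(v.tolist() if hasattr(v,'tolist') else v) for k,v in i.items() if k!="pixels"})
print(ctrl.read_state())
E
```

```text
pics
top {'fx': 413.8259748741731, 'fy': 413.8259748741731, 'cx': 313.92670812783365, 'cy': 201.42782273622345, 'k1': -0.05087847658556357, 'pose': [[-0.015653092622173567, 0.989318199747188, -0.14492922528028812, 357.9108814002376], [-0.9998632918935028, -0.016259811814742092, -0.0030026727488997648, 1.6759376247866262], [-0.005327120727885296, 0.14486241116567133, 0.9894374682697327, 1287.9531902362965], [0.0, 0.0, 0.0, 1.0]]}
side {'fx': 443.9374575568886, 'fy': 443.9374575568886, 'cx': 313.5340603194671, 'cy': 200.42653299891387, 'k1': -0.018971263750625567, 'pose': [[-0.9278170883119152, 0.21016188773163247, -0.3082003108069104, 151.52914980438712], [-0.3730281318464943, -0.5175293707758818, 0.7700736089721775, 975.70729632943], [0.002337410429072267, 0.8294548398372249, 0.5585688902750399, 780.7040599395787], [0.0, 0.0, 0.0, 1.0]]}
{'clock': 0.1, 'qpos': array([ 1.24118641,  0.629295  ,  0.03844883,  1.51827299, -0.02704362,
        0.99632674, -0.01998203]), 'qd': array([ 0.00142018, -0.0018588 ,  0.00186817, -0.00301142, -0.00074604,
        0.00013674,  0.00100689]), 'tau': array([ 3.07785667e-03, -5.64536619e+01,  1.23027351e+00, -1.93975478e+01,
        1.11061989e-02,  5.40168781e-03, -1.93510147e-05]), 'eef_pos': array([ 169.3828429 , -626.94459976,  230.45272753]), 'tool_rot': array([-3.13980810e+00, -1.35020909e-05,  2.63800734e-01]), 'force': array([-0.63578468, -0.21229159, -0.69479431]), 'torque': array([ 0.02390588,  0.01897043, -0.03256632]), 'gripper_force': 0.0, 'width': 85.5809524972113}
```

View pics/top0.png

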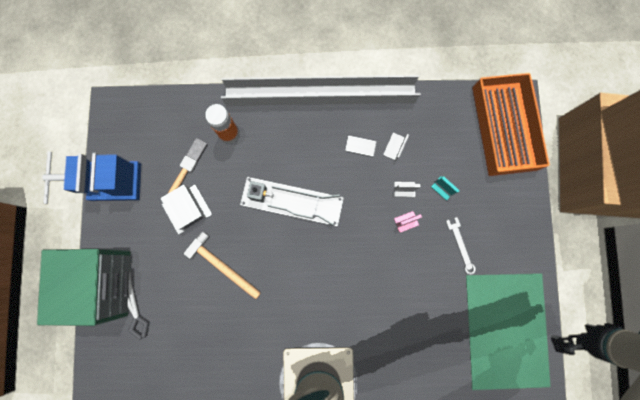

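View pics/side0.png

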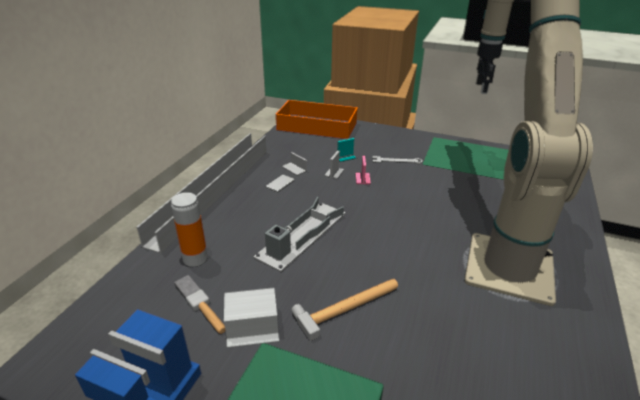

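Top view: the grey tee is at (405,188), a pink one at (407,222) and a turquoise one at (445,188). The grey steel one fits the description. The plate (361,146) and the angle (397,146) are bystanders. The station spans (242,180)–(343,222), with the feeler housing at (258,190) and the mouth on the right. I'll confirm this in an enlarged crop.

```bash
python3 - <<'E'
import cv2,numpy as np
t=cv2.imread("pics/top0.png");s=cv2.imread("pics/side0.png")
a=cv2.resize(t[165:235,232:362],(780,420),interpolation=cv2.INTER_CUBIC)
b=cv2.resize(t[165:240,380:470],(0,0),fx=8,fy=8,interpolation=cv2.INTER_CUBIC)
c=cv2.resize(s[120:200,300:400],(0,0),fx=7,fy=7,interpolation=cv2.INTER_CUBIC)
cv2.imwrite("pics/a.png",a);cv2.imwrite("pics/b.png",b);
E
cat > h.py <<'E'
import numpy as np,cv2
from cell import ctrl
C={}
def cam(n):
    if n not in C: C[n]=ctrl.get_image(n)
    return C[n]
def px2w(n,u,v,z):
    i=cam(n);d=np.array([(u-i["cx"])/i["fx"],(v-i["cy"])/i["fy"]])
    q=d.copy()
    for _ in range(20): q=d/(1+i["k1"]*(q@q))
    P=np.array(i["pose"]);r=P[:3,:3]@[q[0],-q[1],-1];o=P[:3,3]
    return o+r*(z-o[2])/r[2]
def w2px(n,p):
    i=cam(n);P=np.array(i["pose"]);c=P[:3,:3].T@(np.asarray(p,float)-P[:3,3])
    q=np.array([c[0]/-c[2],-c[1]/-c[2]]);q=q*(1+i["k1"]*(q@q))
    return np.array([q[0]*i["fx"]+i["cx"],q[1]*i["fy"]+i["cy"]])
E
```

```text
(no output)
```

View pics/a.png

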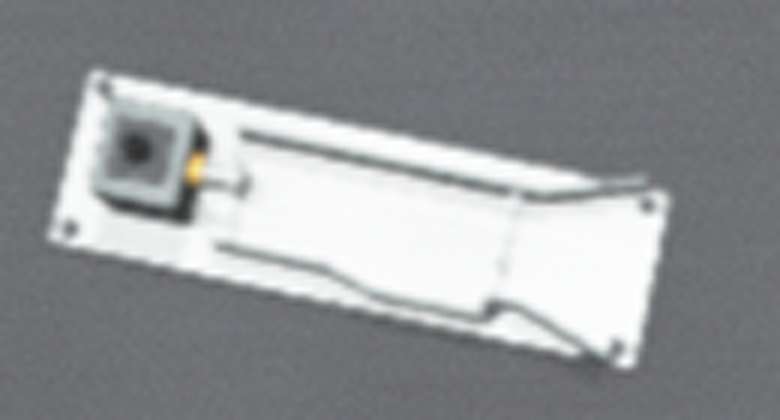

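View pics/b.png

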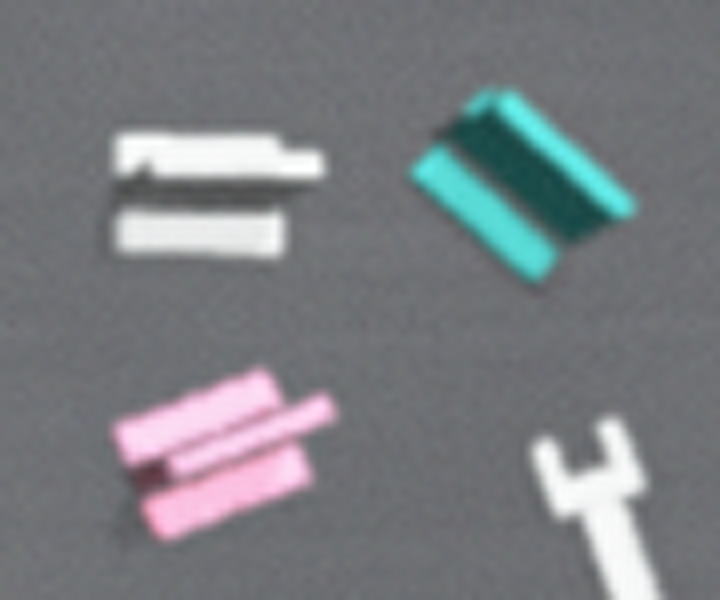

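The crop confirms it: the grey tee stands upright, base corners about (115,132), (280,135), (285,258), (117,253) in the 8× crop and web top running right to (325,164). The pink and turquoise ones are decoys. In the station crop (6×), the floor plate corners are (95,70), (670,192), (633,367), (50,240), the flap plane is at about (510,230) and the yellow feeler at (197,168).

```bash
cat >> h.py <<'E'
def fit(model,pix,n,x0):
    "model Nx3 (body), pix Nx2 -> x,y,yaw"
    from scipy.optimize import least_squares
    def T(p,m):
        c,s=np.cos(p[2]),np.sin(p[2]);return [p[0]+c*m[0]-s*m[1],p[1]+s*m[0]+c*m[1],m[2]]
    f=lambda p:np.concatenate([w2px(n,T(p,m))-q for m,q in zip(model,pix)])
    r=least_squares(f,x0,x_scale=[10,10,.1]);return r.x,r.fun.round(2),T
E
python3 - <<'E'
from h import *
crop=lambda L,o,k:[[o[0]+(x+.5)/k-.5,o[1]+(y+.5)/k-.5] for x,y in L]
# station: TL,TR,BR,BL in image; +x station to image left; (image left=+y world); station y+ is pocket = image bottom(-x world)
S=crop([(95,70),(670,192),(633,367),(50,240)],(232,165),6)
w=[px2w("top",*p,8) for p in S];print(np.round(w,1)); 
print([np.linalg.norm(w[i]-w[i-1]).round(1) for i in range(4)])
ps,res,T=fit([(248,-46,8),(-62,-46,8),(-62,46,8),(248,46,8)],S,"top",[500,0,1.4]);print("station",ps,res)
c,s=np.cos(ps[2]),np.sin(ps[2])
loc=lambda p:np.round([c*(p[0]-ps[0])+s*(p[1]-ps[1]),-s*(p[0]-ps[0])+c*(p[1]-ps[1])],1)
for nm,p,z in[("flap",(517,190),35),("flap2",(503,270),35),("walltip",(645,182),36),("kink",(540,197),36),("kinkb",(500,303),36),("nose",(205,170),58),("mouthb",(605,358),36),("wallend",(243,133),36),("wallendb",(220,245),36)]:
    print(nm,loc(px2w("top",*crop([p],(232,165),6)[0],z)))
B=crop([(115,132),(280,135),(285,258),(117,253),(326,150),(326,178)],(380,165),8)
pc,res,T=fit([(32,-23,6),(-32,-23,6),(-32,23,6),(32,23,6),(-32,-4,72),(-32,4,72)],B,"top",[500,-200,1.57]);print("coupon",pc,res)
np.save("st.npy",ps)
for pt in[(0,0,72)]:print(T(pc,pt))
print("mouth",T(ps,(-62,0,8)),"hinge",T(ps,(2,33,20)))
# side view check
for m in [(32,-23,6),(-32,-23,6),(-32,23,6),(32,23,6),(-32,0,72),(32,0,72)]: print(w2px("side",T(pc,m)).round(0))
for m in [(248,-46,8),(-62,-46,8),(-62,46,8),(248,46,8)]: print(w2px("side",T(ps,m)).round(0))
v=cv2.imread("pics/side0.png");a=cv2.resize(v[130:280,250:390],(0,0),fx=4,fy=4,interpolation=cv2.INTER_CUBIC);cv2.imwrite("pics/c.png",a)
E
```

```text
[[629.3 214.6   8. ]
 [559.2 -86.5   8. ]
 [468.  -65.    8. ]
 [539.2 237.4   8. ]]
[np.float64(92.9), np.float64(309.1), np.float64(93.7), np.float64(310.7)]
station [527.65849155 -15.41224271   1.34000842] [-0.29  0.04 -0.05  0.3   0.07 -0.21  0.27 -0.13]
flap [ 15.5 -26.8]
flap2 [13.7 15. ]
walltip [-47.6 -44.6]
kink [  3.2 -25.6]
kinkb [11.5 31.9]
nose [170.2   0.2]
mouthb [-46.3  47.9]
wallend [159.  -25.7]
wallendb [157.3  33.2]
coupon [ 581.0969753  -280.75681927    1.53970526] [ 0.49  0.43  0.07  0.37 -0.26 -0.63  0.44 -0.3  -0.38  0.5  -0.32 -0.37]
[np.float64(581.0969752963163), np.float64(-280.75681926535987), 72]
mouth [np.float64(513.4763253813898), np.float64(-75.7684036483432), 8] hinge [np.float64(495.99092738006027), np.float64(-5.916697464921267), 20]
[324. 175.]
[331. 167.]
[343. 169.]
[336. 178.]
[337. 151.]
[330. 159.]
[252. 256.]
[319. 202.]
[344. 212.]
[279. 270.]
```

View pics/c.png

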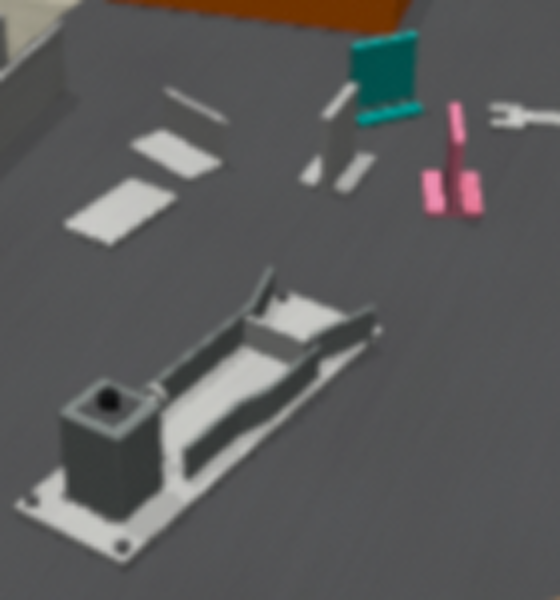

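The side view agrees with the fits: coupon base and plate corners project within about 2 px. The walls and flap show that the station origin is about 14 mm further along +x than my plate-end assumption. First I'll turn the tool by −73.1° and travel above the coupon.

```bash
H="python3 -m handwheel"
$H '[[[0,0,-6.64],[0,0,0],0.5],[[0,0,-6.64],[0,0,0],0.5],[[0,0,-6.64],[0,0,0],0.5],[[0,0,-6.64],[0,0,0],0.5],[[0,0,-6.64],[0,0,0],0.5]]' >/dev/null
$H '[[[0,0,-6.64],[0,0,0],0.5],[[0,0,-6.64],[0,0,0],0.5],[[0,0,-6.64],[0,0,0],0.5],[[0,0,-6.64],[0,0,0],0.5],[[0,0,-6.64],[0,0,0],0.5]]' >/dev/null
$H '[[[0,0,-6.64],[0,0,0],0.5],[[0,0,0],[0.02,0.022,0],0.5],[[0,0,0],[0.026,0.029,0],0.5],[[0,0,0],[0.026,0.029,0],0.5],[[0,0,0],[0.026,0.029,0],0.5]]'
$H '[[[0,0,0],[0.026,0.029,0],0.5],[[0,0,0],[0.026,0.029,0],0.5],[[0,0,0],[0.026,0.029,0],0.5],[[0,0,0],[0.026,0.029,0],0.5],[[0,0,0],[0.026,0.029,0],0.5]]'
$H '[[[0,0,0],[0.026,0.029,0],0.5],[[0,0,0],[0.026,0.029,0],0.5],[[0,0,0],[0.026,0.029,0],0.5],[[0,0,0],[0.026,0.029,0],0.5],[[0,0,0],[0,0,0],0.5]]'
cat >> h.py <<'E'
from scipy.spatial.transform import Rotation as Ro
def togo(p,yaw):
    "world TCP target -> shift along present tool axes (mm), turn to get there (deg)"
    s=ctrl.read_state();R=Ro.from_euler("xyz",s["tool_rot"])
    print("pos",s["eef_pos"].round(1),"rot",s["tool_rot"].round(3),"F",s["force"].round(1),"w",round(s["width"],1),"gf",round(s["gripper_force"],1),"t",round(s["clock"],2))
    print("shift",R.inv().apply(np.asarray(p)-s["eef_pos"]).round(1),"turn",np.degrees((R.inv()*Ro.from_euler("xyz",[np.pi,0,yaw])).as_rotvec()).round(2))
E
python3 - <<'E'
from h import *
togo([581,-281,130],1.54); print(ctrl.read_state()["qpos"].round(2))
E
```

```text
clock: 1.45
eef_pos: [282.3, -532.0, 231.1]
tool_rot: [3.142, -0.0, 1.537]
force: [-0.1, -0.4, 0.1]
width: 42.2
gripper_force: 0.0
clock: 1.87
eef_pos: [431.8, -406.4, 231.3]
tool_rot: [-3.141, 0.0, 1.538]
force: [0.4, -0.5, -0.5]
width: 42.6
gripper_force: 0.0
clock: 2.28
eef_pos: [557.6, -298.0, 231.5]
tool_rot: [3.135, -0.006, 1.551]
force: [1.1, 1.6, -0.1]
width: 42.8
gripper_force: 0.0
pos [ 557.6 -298.   231.5] rot [ 3.135 -0.006  1.551] F [ 1.1  1.6 -0.1] w 42.8 gf 0.0 t 2.28
shift [ 16.8  22.4 101.8] turn [ 0.36 -0.36  0.61]
[ 0.65  0.62 -0.32  1.57  0.21  0.99  0.24]
```

```bash
H="python3 -m handwheel"
$H '[[[0,0,0],[0.01,0.01,0.03],0.5],[[0,0,0],[0.008,0.012,0.03],0.5],[[0,0,0],[0,0,0.03],0.5],[[0,0,0],[0,0,0],0.5],[[0,0,0],[0,0,0],0.5]]' >/dev/null
python3 - <<'E'
from h import *
togo([581,-281,130],1.54)
for n in("top","side"):
    cv2.imwrite(f"pics/{n}1.png",cam(n)["pixels"][:,:,::-1])
t=cv2.imread("pics/top1.png");s=cv2.imread("pics/side1.png")
a=t[140:240,350:480];b=s[110:210,280:410]
cv2.imwrite("pics/d.png",cv2.resize(np.hstack([a,b]),(0,0),fx=3,fy=3,interpolation=cv2.INTER_CUBIC))
p=ctrl.read_state()["eef_pos"];print("tcp px",w2px("top",p),w2px("side",p))
E
```

```text
pos [ 571.  -290.2  140. ] rot [-3.138e+00 -1.000e-03  1.539e+00] F [-0.4 -0.6  0.9] w 42.7 gf 0.0 t 2.7
shift [9.5 9.7 9.9] turn [-0.23 -0.07 -0.08]
tcp px [418.81638719 183.04694112] [337.81809255 135.04539139]
```

View pics/d.png

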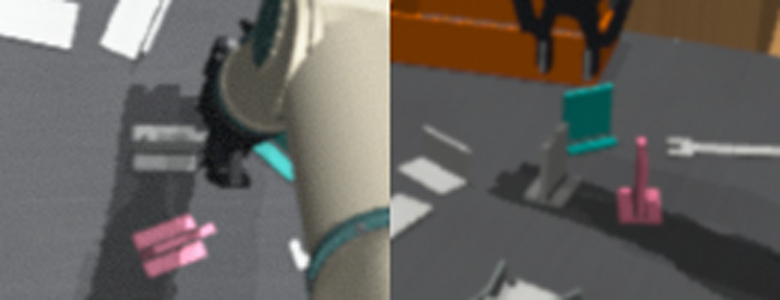

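Side crop: the fingertips are at (545,72) and (590,75), midway about 1.4 px right of the projected TCP. That is the same offset the coupon shows, so the top-view estimate holds. Going down.

```bash
H="python3 -m handwheel"
$H '[[[0,0,0],[0.005,0.005,0],0.5],[[0,0,0],[0.0045,0.0047,0],0.5],[[0,0,0],[0,0,0.02],0.5],[[0,0,0],[0,0,0.02],0.5],[[0,0,0],[0,0,0],0.5]]' >/dev/null
python3 -c "
from h import *
togo([581,-281,37],1.54)"
```

```text
pos [ 581.4 -279.8   99.3] rot [-3.138e+00 -2.000e-03  1.539e+00] F [-0.9  0.2 -0.1] w 42.7 gf 0.0 t 3.22
shift [-1.3 -0.1 62.3] turn [-0.21 -0.1  -0.04]
```

```bash
H="python3 -m handwheel"
$H '[[[0,0,0],[0,0,0.02],0.5],[[0,0,0],[0,0,0.02],0.5],[[0,0,0],[0,0,0.012],0.5],[[0,0,0],[0,0,0.010],0.5],[[0,0,0],[0,0,0],0.5]]' 
$H '[[[0,0,0],[0,0,0],0.7],[[0,0,0],[0,0,0],0.8],[[0,0,0],[0,0,0],0.9],[[0,0,0],[0,0,0],1],[[0,0,0],[0,0,0],1]]' 
$H '[[[0,0,0],[0,0,0],1],[[0,0,0],[0,0,0],1],[[0,0,0],[0,0,0],1]]' 
python3 -c "
from h import *
togo([581,-281,37],1.54)
for n in('top','side'):
    cv2.imwrite(f'pics/{n}2.png',cam(n)['pixels'][:,:,::-1])
"
```

```text
clock: 3.63
eef_pos: [581.9, -280.7, 38.2]
tool_rot: [-3.14, -0.001, 1.539]
force: [-0.0, 0.5, -0.2]
width: 42.7
gripper_force: 0.0
clock: 4.05
eef_pos: [582.6, -281.4, 40.1]
tool_rot: [3.141, 0.0, 1.538]
force: [-2.2, -0.9, 3.4]
width: 7.0
gripper_force: 60.8
clock: 4.3
eef_pos: [582.7, -281.4, 40.1]
tool_rot: [3.141, 0.001, 1.538]
force: [-2.0, 0.7, 6.6]
width: 6.8
gripper_force: 61.2
pos [ 582.7 -281.4   40.1] rot [3.141e+00 1.000e-03 1.538e+00] F [-2.   0.7  6.6] w 6.8 gf 61.2 t 4.3
shift [ 0.4 -1.7  3.1] turn [ 0.02  0.03 -0.09]
```

The web is gripped (width 7 mm, 61 N). I'll lift it, turn it to the lane direction and carry it to in front of the mouth.

```bash
H="python3 -m handwheel"
$H '[[[0,0,0],[0,0,-0.01],1],[[0,0,0],[0,0,-0.02],1],[[0,0,0],[0,0,-0.02],1],[[0,0,0],[0,0,-0.02],1],[[0,0,0],[0,0,0],1]]' 
$H '[[[0,0,5.67],[0,0,0],1],[[0,0,5.67],[0,0,0],1],[[0,0,0],[0.015,-0.009,0],1],[[0,0,0],[0.0245,-0.0143,0],1],[[0,0,0],[0.0245,-0.0143,0],1]]' >/dev/null
$H '[[[0,0,0],[0.0245,-0.0143,0],1],[[0,0,0],[0.0245,-0.0143,0],1],[[0,0,0],[0.0245,-0.0143,0],1],[[0,0,0],[0.0245,-0.0143,0],1],[[0,0,0],[0.015,-0.009,0],1]]' >/dev/null
$H '[[[0,0,0],[0,0,0],1],[[0,0,0],[0,0,0],1]]' >/dev/null
python3 - <<'E'
from h import *
togo([516.2,-64.1,110],1.34)
for n in("top","side"):
    cv2.imwrite(f"pics/{n}3.png",cam(n)["pixels"][:,:,::-1])
t=cv2.imread("pics/top3.png");s=cv2.imread("pics/side3.png")
a=t[150:250,230:360];b=s[140:275,240:375]
a=cv2.resize(a,(390,300),interpolation=cv2.INTER_CUBIC);b=cv2.resize(b,(405,405),interpolation=cv2.INTER_CUBIC)
cv2.imwrite("pics/e.png",np.hstack([np.vstack([a,np.zeros((105,390,3),np.uint8)]),b]))
E
```

```text
clock: 4.82
eef_pos: [585.4, -281.9, 113.3]
tool_rot: [3.134, 0.002, 1.539]
force: [1.9, -0.7, -2.1]
width: 6.9
gripper_force: 60.1
pos [521.5 -83.7 108.7] rot [-3.141 -0.     1.344] F [ 1.   0.1 -3.7] w 7.1 gf 60.0 t 5.82
shift [17.9 -9.5 -1.3] turn [-0.06 -0.02  0.21]
```

View pics/e.png

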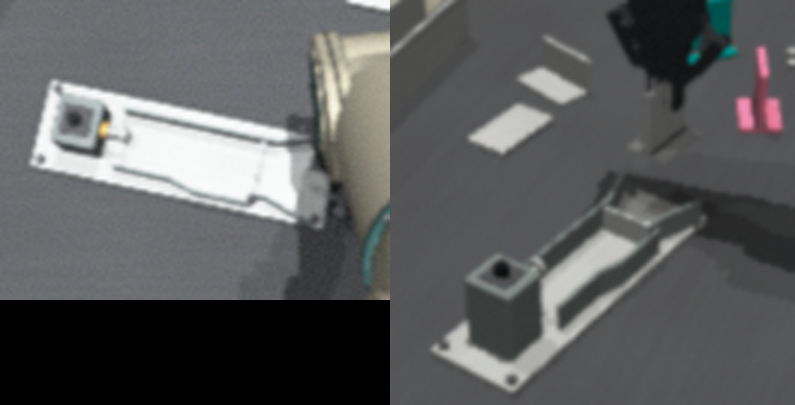

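Side crop: the coupon hangs upright, aligned with the lane, just in front of the mouth. Centring it and going down.

```bash
H="python3 -m handwheel"
$H '[[[0,0,0.2],[0.009,-0.005,0],1],[[0,0,0],[0.009,-0.0045,0],1],[[0,0,0],[0,0,0.015],1],[[0,0,0],[0,0,0.015],1],[[0,0,0],[0,0,0],1]]' >/dev/null
python3 -c "
from h import *
togo([516.2,-64.1,48],1.34)"
$H '[[[0,0,0],[0,0,0.012],1],[[0,0,0],[0,0,0.008],1],[[0,0,0],[0,0,0.004],1],[[0,0,0],[0,0,0],1],[[0,0,0],[0,0,0],1]]'
python3 -c "
from h import *
togo([516.2,-64.1,48],1.34)"
```

```text
pos [514.9 -64.4  77.3] rot [-3.137  0.     1.338] F [-1.8 -0.6 -3.3] w 7.0 gf 59.8 t 6.33
shift [ 0.6  1.3 29.3] turn [-0.25  0.01 -0.13]
clock: 6.75
eef_pos: [516.8, -65.4, 55.5]
tool_rot: [-3.141, -0.0, 1.337]
force: [-0.8, 0.5, -4.3]
width: 7.0
gripper_force: 59.9
pos [516.8 -65.4  55.5] rot [-3.141 -0.     1.337] F [-0.8  0.5 -4.3] w 7.0 gf 59.9 t 6.75
shift [ 1.1 -0.9  7.5] turn [-0.01 -0.   -0.17]
```

```bash
H="python3 -m handwheel"
$H '[[[0,0,0],[0,0,0.004],1],[[0,0,0],[0,0,0],1],[[0,0,0],[0,0,0],1]]'
$H '[[[0,0,0],[0,0,0.002],1],[[0,0,0],[0,0,0],1]]'
$H '[[[0,0,0],[0,0,0.001],1],[[0,0,0],[0,0,0],1]]'
$H '[[[0,0,0],[0,0,0.001],1],[[0,0,0],[0,0,0],1]]'
```

```text
clock: 7.0
eef_pos: [516.8, -65.5, 51.5]
tool_rot: [3.141, 0.0, 1.337]
force: [0.6, 0.1, -3.4]
width: 7.2
gripper_force: 59.9
clock: 7.17
eef_pos: [516.8, -65.5, 49.3]
tool_rot: [3.142, -0.0, 1.337]
force: [0.4, 0.2, -4.0]
width: 7.0
gripper_force: 59.9
clock: 7.33
eef_pos: [516.7, -65.5, 48.2]
tool_rot: [-3.141, 0.0, 1.337]
force: [0.5, -0.1, -5.1]
width: 7.3
gripper_force: 59.9
clock: 7.5
eef_pos: [516.7, -65.5, 48.0]
tool_rot: [3.141, 0.0, 1.337]
force: [-2.3, 0.4, 4.2]
width: 7.6
gripper_force: 61.0
```

The coupon is down on the lane floor at TCP z ≈ 48. Now I'll push it in small stages and read forces in the lane frame.

```bash
cat >> h.py <<'E'
def lane(o=(530.9,-1.8),a=1.34):
    s=ctrl.read_state();c,n=np.cos(a),np.sin(a);M=np.array([[c,n],[-n,c]])
    print("lane xy",(M@(s["eef_pos"][:2]-o)).round(1),"z",s["eef_pos"][2].round(1),"dyaw",(s["tool_rot"][2]-a).round(4),"F",(M@s["force"][:2]).round(1),s["force"][2].round(1),"Tz",s["torque"][2].round(2),"w",round(s["width"],1),"t",round(s["clock"],2))
E
H="python3 -m handwheel"; L="python3 -c 'from h import *;lane()'"
$H '[[[0,0,0],[0,0,-0.0005],1],[[0,0,0],[0.005,0,0],1],[[0,0,0],[0.008,0,0],1],[[0,0,0],[0.008,0,0],1],[[0,0,0],[0.004,0,0],1]]'>/dev/null
eval $L
$H '[[[0,0,0],[0.004,0,0],1],[[0,0,0],[0.004,0,0],1],[[0,0,0],[0.004,0,0],1],[[0,0,0],[0.004,0,0],1],[[0,0,0],[0.004,0,0],1]]'>/dev/null
eval $L
```

```text
lane xy [-38.5  -1.3] z 48.0 dyaw -0.0016 F [-3.9  0.6] 1.6 Tz 0.02 w 7.6 t 7.92
lane xy [-25.3  -0.7] z 48.4 dyaw -0.0057 F [-16.5   0.8] 10.8 Tz 0.14 w 7.4 t 8.33
```

Resistance of 16 N is more than the flap should give. I'll back off a little and look.

```bash
H="python3 -m handwheel"; L="python3 -c 'from h import *;lane()'"
$H '[[[0,0,0],[0,0,0],1],[[0,0,0],[0,0,0],1]]'>/dev/null; eval $L
$H '[[[0,0,0],[-0.004,0,0],1],[[0,0,0],[-0.004,0,-0.0005],1],[[0,0,0],[0,0,0],1]]'>/dev/null; eval $L
python3 - <<'E'
from h import *
t=cam("top")["pixels"][:,:,::-1];s=cam("side")["pixels"][:,:,::-1]
a=t[165:235,260:360];b=s[150:250,280:380]
cv2.imwrite("pics/f.png",np.hstack([cv2.resize(a,(400,280),interpolation=cv2.INTER_CUBIC),cv2.resize(b,(400,400),interpolation=cv2.INTER_CUBIC)[:280]]))
E
```

```text
lane xy [-24.   -0.9] z 48.3 dyaw -0.0051 F [-10.8   1. ] 7.8 Tz 0.04 w 7.2 t 8.5
lane xy [-29.1  -1.9] z 48.2 dyaw -0.004 F [-4.5 -2.9] -2.5 Tz -0.03 w 6.9 t 8.75
```

View pics/f.png

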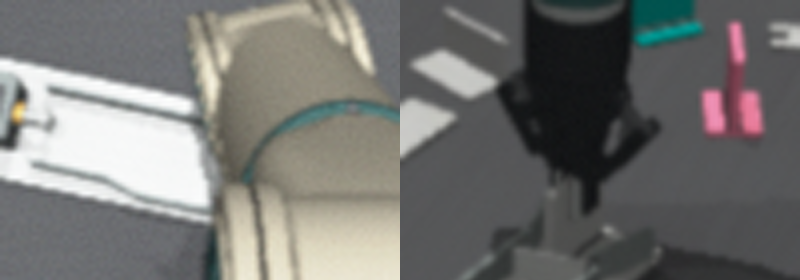

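The side view shows the coupon upright between the mouth walls. The axial force follows the floor pressing (about 0.7 times the normal load), so it is floor friction rather than a jam. I'll carry on with less downward load.

```bash
H="python3 -m handwheel"; L="python3 -c 'from h import *;lane()'"
$H '[[[0,0,0],[0.003,-0.0005,0],1],[[0,0,0],[0.003,0,0],1],[[0,0,0],[0.003,0,0],1]]'>/dev/null; eval $L
$H '[[[0,0,0],[0.003,0,0],1],[[0,0,0],[0.003,0,0],1]]'>/dev/null; eval $L
```

```text
lane xy [-22.1  -0.1] z 48.3 dyaw -0.0043 F [-10.2  -1.2] 2.5 Tz 0.13 w 7.1 t 9.1
lane xy [-15.7  -0.5] z 48.3 dyaw -0.0045 F [-7.3 -3.1] 0.2 Tz 0.09 w 7.4 t 9.27
```

```bash
H="python3 -m handwheel"; L="python3 -c 'from h import *;lane()'"
$H '[[[0,0,0],[0.003,0,0],1],[[0,0,0],[0.003,0,0],1],[[0,0,0],[0.003,0,0],1]]'>/dev/null; eval $L
$H '[[[0,0,0],[0.003,0,0],1],[[0,0,0],[0.003,0,0],1],[[0,0,0],[0.003,0,0],1]]'>/dev/null; eval $L
$H '[[[0,0,0],[0.003,0,0],1],[[0,0,0],[0.003,0,0],1],[[0,0,0],[0.003,0,0],1]]'>/dev/null; eval $L
```

```text
lane xy [-4.2 -0.9] z 48.1 dyaw -0.0032 F [-3.1 -2.6] -2.4 Tz -0.03 w 7.2 t 9.52
lane xy [ 5.7 -0.5] z 48.2 dyaw -0.0025 F [-2.  -1.9] -3.4 Tz -0.04 w 6.8 t 9.77
lane xy [14.6 -0.4] z 48.3 dyaw -0.0025 F [-1.  -2.4] -2.9 Tz -0.08 w 7.1 t 10.02
```

```bash
H="python3 -m handwheel"; L="python3 -c 'from h import *;lane()'"
$H '[[[0,0,0],[0.004,0,0.0004],1],[[0,0,0],[0.004,0,0],1],[[0,0,0],[0.004,0,0],1],[[0,0,0],[0.004,0,0],1]]'>/dev/null; eval $L
$H '[[[0,0,0],[0.004,0,0],1],[[0,0,0],[0.004,0,0],1],[[0,0,0],[0.004,0,0],1],[[0,0,0],[0.004,0,0],1]]'>/dev/null; eval $L
$H '[[[0,0,0],[0.004,0,0],1],[[0,0,0],[0.004,0,0],1],[[0,0,0],[0.004,0,0],1],[[0,0,0],[0.004,0,0],1]]'>/dev/null; eval $L
```

```text
lane xy [30.2 -0.6] z 48.1 dyaw -0.0028 F [-1.6 -1.7] -1.4 Tz -0.06 w 7.2 t 10.35
lane xy [45.7 -0.8] z 48.1 dyaw -0.0031 F [-2.3 -3.1] 0.6 Tz -0.01 w 7.1 t 10.68
lane xy [61.6 -0.8] z 48.1 dyaw -0.0032 F [-3.2 -1.5] -1.7 Tz 0.06 w 7.5 t 11.02
```

```bash
H="python3 -m handwheel"; L="python3 -c 'from h import *;lane()'"
$H '[[[0,0,0],[0.004,0,0],1],[[0,0,0],[0.004,0,0],1],[[0,0,0],[0.004,0,0],1],[[0,0,0],[0.004,0,0],1]]'>/dev/null; eval $L
$H '[[[0,0,0],[0.003,0,0],1],[[0,0,0],[0.003,0,0],1],[[0,0,0],[0.003,0,0],1]]'>/dev/null; eval $L
$H '[[[0,0,0],[0.003,0,0],1],[[0,0,0],[0.003,0,0],1]]'>/dev/null; eval $L
$H '[[[0,0,0],[0.002,0,0],1],[[0,0,0],[0.002,0,0],1]]'>/dev/null; eval $L
```

```text
lane xy [77.4 -0.9] z 48.1 dyaw -0.0031 F [-3.6 -2.5] 1.7 Tz 0.05 w 7.1 t 11.35
lane xy [86.2 -0.8] z 48.2 dyaw -0.0031 F [-4.  -1.7] 0.4 Tz 0.09 w 7.1 t 11.6
lane xy [92.2 -0.2] z 48.2 dyaw -0.0033 F [-10.4   0. ] 8.7 Tz -0.02 w 7.2 t 11.77
lane xy [96.1  0.3] z 48.1 dyaw -0.0032 F [-4.5 -0.1] 1.1 Tz 0.01 w 7.2 t 11.93
```

```bash
H="python3 -m handwheel"; L="python3 -c 'from h import *;lane()'"
$H '[[[0,0,0],[0.002,0,-0.0003],1],[[0,0,0],[0.002,0,0],1]]'>/dev/null; eval $L
$H '[[[0,0,0],[0.002,0,0],1],[[0,0,0],[0.002,0,0],1]]'>/dev/null; eval $L
$H '[[[0,0,0],[0.002,0,0],1],[[0,0,0],[0.002,0,0],1]]'>/dev/null; eval $L
```

```text
lane xy [101.1   0.4] z 48.1 dyaw -0.0025 F [-5.1  1.7] 4.6 Tz -0.05 w 7.1 t 12.1
lane xy [1.038e+02 1.000e-01] z 48.1 dyaw -0.0029 F [-9.8  0.5] 8.0 Tz -0.03 w 7.3 t 12.27
lane xy [104.7   0.2] z 48.2 dyaw -0.0048 F [-14.1   2.1] 11.3 Tz -0.02 w 7.2 t 12.43
```

Fx and Fz are rising together, so this is either the feeler or friction. I'll compare the feeler in the original and present pictures.

Run:
```python
from h import *
for p in[(205,170),(250,182),(238,182)]:
    u=(232+(p[0]+.5)/6-.5,165+(p[1]+.5)/6-.5);w=px2w("top",*u,58);c,n=np.cos(1.34),np.sin(1.34);d=w[:2]-[530.9,-1.8];print((c*d[0]+n*d[1]).round(1),(-n*d[0]+c*d[1]).round(1))
lane()
t0=cv2.imread("pics/top0.png");s0=cv2.imread("pics/side0.png")
t=cam("top")["pixels"][:,:,::-1];s=cam("side")["pixels"][:,:,::-1]
k=lambda a:cv2.resize(a,(390,290),interpolation=cv2.INTER_CUBIC)
cv2.imwrite("pics/g.png",np.vstack([np.hstack([k(t0[175:219,240:299]),k(t[175:219,240:299])]),np.hstack([k(s0[205:272,250:340]),k(s[190:264,250:350])])]))
```

```text
156.2 0.2
132.7 1.4
138.6 2.7
lane xy [105.    0.2] z 48.2 dyaw -0.0046 F [-12.3   1.6] 8.0 Tz 0.02 w 7.4 t 12.48
```

View pics/g.png

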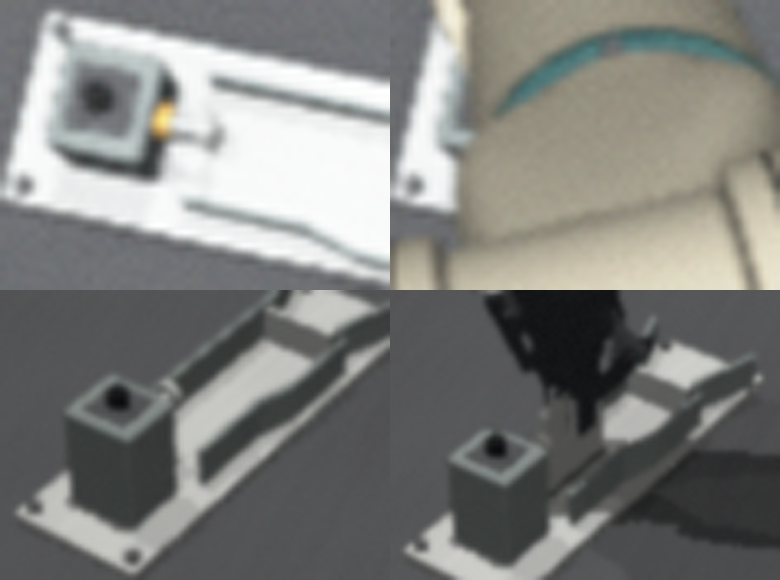

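The top-left crop shows the white nose at (218,132), with the yellow being its bushing, so the nose rests at lane x ≈ 135 and the coupon is now at the feeler. The lower-right crop shows the flap panel shut behind it at (660,390). I'll take off the downward load so the axial force shows only the feeler.

```bash
H="python3 -m handwheel"; L="python3 -c 'from h import *;lane()'"
$H '[[[0,0,0],[0,0,-0.0005],1],[[0,0,0],[0,0,0],1]]'>/dev/null; eval $L
$H '[[[0,0,0],[0,0,-0.0005],1],[[0,0,0],[0,0,0],1]]'>/dev/null; eval $L;$H '[[[0,0,0],[0,0,0],1]]'>/dev/null; eval $L
```

```text
lane xy [105.3   0.2] z 48.2 dyaw -0.0047 F [-9.4  0.7] 5.1 Tz -0.0 w 7.4 t 12.7
lane xy [105.6   0.2] z 48.3 dyaw -0.0045 F [-8.3 -0.3] -0.7 Tz -0.05 w 7.0 t 12.87
lane xy [105.6   0.2] z 48.3 dyaw -0.0046 F [-9.1 -0.1] 0.5 Tz -0.03 w 7.2 t 12.95
```

```bash
H="python3 -m handwheel"; L="python3 -c 'from h import *;lane()'"
$H '[[[0,0,0],[0.001,0,-0.0003],1],[[0,0,0],[0,0,0],1]]'>/dev/null; eval $L
$H '[[[0,0,0],[0.001,0,0],1],[[0,0,0],[0,0,0],1]]'>/dev/null; eval $L
$H '[[[0,0,0],[0.001,0,-0.0003],1],[[0,0,0],[0,0,0],1]]'>/dev/null; eval $L
$H '[[[0,0,0],[0.001,0,0],1],[[0,0,0],[0,0,0],1]]'>/dev/null; eval $L
```

```text
lane xy [106.4   0.2] z 48.3 dyaw -0.0046 F [-9.1 -0.7] -1.3 Tz 0.0 w 7.0 t 13.12
lane xy [106.9   0.2] z 48.3 dyaw -0.0049 F [-9.3 -1.3] -1.9 Tz -0.02 w 7.0 t 13.28
lane xy [107.8   0.2] z 48.4 dyaw -0.0049 F [-9.9 -2.1] -3.3 Tz -0.08 w 7.3 t 13.45
lane xy [108.3   0.3] z 48.4 dyaw -0.0052 F [-10.7  -0.9] -3.1 Tz -0.06 w 7.1 t 13.62
```

```bash
H="python3 -m handwheel"; L="python3 -c 'from h import *;lane()'"
$H '[[[0,0,0],[0.001,0,0],1],[[0,0,0],[0,0,0],1]]'>/dev/null; eval $L
$H '[[[0,0,0],[0.001,0,0],1],[[0,0,0],[0,0,0],1]]'>/dev/null; eval $L
$H '[[[0,0,0],[0,0,0],1],[[0,0,0],[0,0,0],1],[[0,0,0],[0,0,0],1],[[0,0,0],[0,0,0],1],[[0,0,0],[0,0,0],1]]'>/dev/null; eval $L
```

```text
lane xy [109.    0.3] z 48.4 dyaw -0.0055 F [-10.7  -0.7] -3.2 Tz -0.1 w 7.3 t 13.78
lane xy [109.6   0.3] z 48.4 dyaw -0.0056 F [-12.4  -0.7] -1.8 Tz -0.06 w 7.0 t 13.95
lane xy [109.5   0.3] z 48.4 dyaw -0.0057 F [-11.6  -1.4] -1.4 Tz -0.07 w 7.4 t 14.37
```

The feeler is pressed about 6.5 mm (11–12 N). I'll hold 1.7 s, then open and lift clear.

```bash
H="python3 -m handwheel"; L="python3 -c 'from h import *;lane()'"
for i in 1 2 3 4; do $H '[[[0,0,0],[0,0,0],1],[[0,0,0],[0,0,0],1],[[0,0,0],[0,0,0],1],[[0,0,0],[0,0,0],1],[[0,0,0],[0,0,0],1]]'>/dev/null; done; eval $L
$H '[[[0,0,0],[0,0,0],0.8],[[0,0,0],[0,0,0],0.6],[[0,0,0],[0,0,0],0.5],[[0,0,0],[0,0,0],0.5],[[0,0,0],[0,0,0],0.5]]'>/dev/null; eval $L
for i in 1 2 3; do $H '[[[0,0,0],[0,0,0],0.5],[[0,0,0],[0,0,0],0.5],[[0,0,0],[0,0,0],0.5],[[0,0,0],[0,0,0],0.5],[[0,0,0],[0,0,0],0.5]]'>/dev/null; done; eval $L
$H '[[[0,0,0],[0,0,-0.01],0.5],[[0,0,0],[0,0,-0.015],0.5],[[0,0,0],[0,0,-0.02],0.5],[[0,0,0],[0,0,-0.02],0.5],[[0,0,0],[0,0,-0.03],0.5]]'>/dev/null; eval $L
$H '[[[0,0,0],[0,0,-0.03],0.5],[[0,0,0],[0,0,-0.03],0.5],[[0,0,0],[0,0,-0.03],0.5],[[0,0,0],[-0.03,0,0],0.5],[[0,0,0],[-0.03,0,0],0.5]]'>/dev/null
$H '[[[0,0,0],[-0.04,0,0],0.5],[[0,0,0],[-0.04,0,0],0.5],[[0,0,0],[-0.04,0,0],0.5],[[0,0,0],[-0.04,0,0],0.5],[[0,0,0],[-0.04,0,0],0.5]]'>/dev/null
$H '[[[0,0,0],[-0.04,0,0],0.5],[[0,0,0],[-0.04,0,0],0.5],[[0,0,0],[-0.03,0,0],0.5],[[0,0,0],[0,0,0],0.5],[[0,0,0],[0,0,0],0.5]]'>/dev/null;eval $L
python3 - <<'E'
from h import *
t=cam("top")["pixels"][:,:,::-1];s=cam("side")["pixels"][:,:,::-1]
cv2.imwrite("pics/h.png",np.hstack([cv2.resize(t[165:240,235:350],(400,261),interpolation=cv2.INTER_CUBIC),cv2.resize(s[175:275,245:375],(400,308),interpolation=cv2.INTER_CUBIC)[:261]]) if 0 else np.vstack([cv2.resize(t[170:230,235:350],(575,300),interpolation=cv2.INTER_CUBIC),cv2.resize(s[190:270,245:398],(575,300),interpolation=cv2.INTER_CUBIC)]))
E
```

```text
lane xy [109.6   0.3] z 48.4 dyaw -0.0057 F [-11.8  -1.2] -1.8 Tz -0.01 w 7.2 t 16.03
lane xy [116.1  -0.7] z 49.9 dyaw -0.0016 F [-0.4 -0.2] 0.1 Tz -0.03 w 42.8 t 16.45
lane xy [114.8  -0.9] z 49.8 dyaw -0.0029 F [-0.6 -0.6] -0.1 Tz -0.01 w 42.8 t 17.7
lane xy [114.2   0.4] z 145.0 dyaw -0.0027 F [ 0.6 -0.9] 0.4 Tz -0.0 w 42.8 t 18.12
lane xy [-257.5    0.7] z 235.4 dyaw -0.0077 F [0.2 0. ] 0.0 Tz 0.0 w 42.2 t 19.37
```

View pics/h.png

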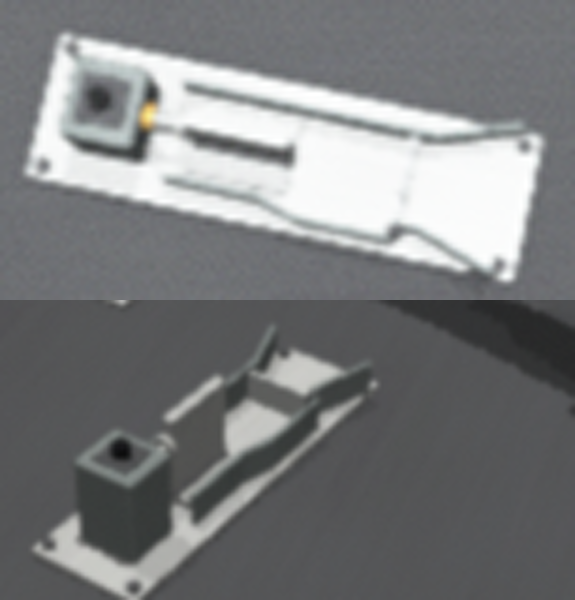

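The coupon stands upright at the feeler: its web runs (190,135)–(290,155) in the top crop. The flap is shut at (410,165) and the gripper is well clear.

```bash
python3 -c "
from cell import ctrl
print(ctrl.finish_job())"
```

```text
the job is handed in; nothing more can be done
None
```

I handed the job in with the coupon upright on the lane floor against the feeler, the flap shut behind it and the gripper clear; it held the feeler about 6.5 mm in (11–12 N) for 2 s, but the arm sprang about 6 mm forward as the fingers opened, and I could not check whether that briefly drove the feeler further in.

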